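Shut and latch the tilt-out bin

ROBOT

A 7-joint arm with a two-finger parallel gripper is mounted at the origin on the work surface. World frame = base frame: x ahead of the robot, y to its left, z up, the work surface at z = 0. Lengths are in m, angles in degrees, forces in N, time in s.
With the tool pointing down it reaches from about 0.425 to 0.95 m from the base axis. Payload 4.7 kg.
Tool frame: the origin (TCP) lies between the finger pads; the fingertips stand 11 mm ahead of it and the grasp point (between the pads) lies 8 mm behind it (manip.finger_overhang is the distance from the TCP to the fingertips, in m); z points along the fingers, y is the line along which they close (so a half turn about z gives the same grasp; the last joint's range is limited). The gripper opens to 87 mm and grips with 3 to 60 N. Pads are 19 mm wide; open, the fingers measure 117 mm over their backs; the gripper's body (75 mm by 190 mm) begins 51 mm behind the grasp point.
Start: joints at [-74.88, 26.849, -2.785, 87.806, 1.381, 65.374, -4.715], TCP at [0.195, 0.646, 0.234] pointing down, gripper open.
Joint ranges: [-148.3, 148.3], [-19.14, 114.17], [-79.39, 73.82], [5.75, 140.21], [-59.74, 239.74], [12.07, 113.84], [-152.46, 152.46]. Speed limits (degrees/s): [147.25, 147.25, 180, 180, 180, 180, 180].

INTERFACE

Orientations are given as [roll, pitch, yaw] about the fixed x, y, z axes, in that order (R = Rz(yaw) Ry(pitch) Rx(roll)).
In Python, from workcell import manip, inverse_kinematics, cams, workorder, readout gives the robot as it stands. Calls block until the motion is done:
- manip.movep(position, orientation): joint-space move of the TCP to a pose.
- manip.move_straight(position, orientation=None, rate=0.15, stop_force=None): straight line of the TCP; orientation=None keeps the orientation; rate is the mean speed in m/s. With stop_force (N) it stops when the force on the tool has changed by that much, and returns True; else False.
- manip.movej(angles): joint-space move.
- manip.gripper_to(opening, squeeze=None): opening from 0.0 (shut) to 1.0 (fully open); squeeze is the grip in N (None keeps the last); returns when the fingers have stopped.
- manip.dwell(seconds).
- inverse_kinematics(position, orientation): joint angles nearest the present ones, or None.
- cams.capture(name): name is "side" or "top" or "wrist"; returns the picture (400x640x3 uint8, blue, green, red); there is no depth.
- cams.camera_info(name): a dict with "K" (3x3 intrinsics, pixels), "xyz" and "attitude" of the camera in the world. Camera axes: x right, y down, z forward; pixel columns grow to the right and rows downward; lengths in m; the calibration is good to about 2 mm. A picture is of the moment at which its call begins: read the wrist's pose just before it. camera_info takes no time and is no camera call; for the wrist camera it gives the pose at the moment of the call.
A pose or a line that the arm cannot do raises manip.Unreachable and nothing moves.
- workorder.sign_off(): hands the job in; it is judged then, once.
Readings, each from a call of its own:
- readout.read_t(): time.
- readout.read_joint_positions(): joint angles.
- readout.read_qvel(): joint speeds.
- readout.read_effort(): joint torques, N m.
- readout.read_ee_pos(): TCP position.
- readout.read_orientation(): TCP orientation.
- readout.read_contact_force(): force on the tool from outside, world axes, zero at the start.
- readout.read_torque(): the same for the moment, N m.
- readout.read_opening(): opening from 0.0 (shut) to 1.0 (fully open).
- readout.read_finger_force(): force on a finger pad.
Only numpy, scipy, OpenCV 4.12 (cv2) and the standard library are available. Lean on these libraries where they do the work, as an engineer would, in place of code of your own. Each camera call takes 0.05 s, during which the arm holds its last target. There are 200 camera calls.

TASK

Push the tilt-out bin under the shelf's top board fully shut by its tab, then push the steel latch arm on the board round until it points straight out over the middle of the tab, so that its toe stands in front of the tab. Push gently with the fingertips, nothing needs to be gripped, and leave the hide, tray, spray bottle and tweezers on the board where they are.

Things in the scene. Friction and masses are not known exactly. Their poses are not given: they have to be found in the camera images.
- shelf: bamboo shelf unit, fixed, top of its top board 200 mm over the bench. Origin on the bench under the latch pivot; x to the unit's back, z up. In its axes (mm) the board covers x -55 (front edge, robot side) to 185, y -200 to 450. The bin is under it, centred on y 0; its shut front panel (8 thick, 250 wide) covers x -64 to -56, up to 3 below the board's top
- bin (a joint): tilt of the grey plastic tilt-out bin, rad: 0 = fully shut (hard stop), positive = top leaning out towards the robot, 0.6 at most; starts at 0.15 to 0.35. Hinge line parallel to shelf y at shelf x -60 mm, 22 mm over the bench. Stays where it is left; about 2 N at the tab moves it
- tab_top (a point): middle of the top edge of the bin's tab, a tongue 56 mm wide, 8 thick, rising 18 over the rest of the front panel. Bin shut: 15 mm above the board's top (215 over the bench) at shelf x -60, y 0. Site x is the panel's normal (to the unit's back when shut), z up along the panel
- latch (a joint): angle of the steel turn latch on the board, rad, counter-clockwise from above: 0 = arm points to the shelf's back (+x), 1.57 = to shelf +y, 3.14 or -3.14 = straight out over the front and the tab (latched; either way round is good; stops at 3.7 and -3.7). Starts at -1.4 to 1.4. Stays where it is left; about 1 N on the arm moves it
- latch_pivot (a point): on the latch's vertical pivot axis, level with the top of its arm (39 above the board)
- latch_toe (a point): top of the latch arm over its toe, 85 mm from the pivot axis, x outwards along the arm. Arm: bar 14 mm wide, to 91 from the axis, underside 19 and top 39 above the board; hub at the pivot: radius 13, 41 high. Toe: block 12 long, 14 wide under the arm's end, down to 3 above the board. With the bin shut the arm swings 4 mm over the tab, the toe in front of it
- hide: bystander: orange plastic half-dome hide, 110 across, 58 high; origin under its centre. Stands on the board
- tray: bystander: round aluminium feeding tray, 112 across, 18 high; origin under its centre. On the board
- bottle: bystander: empty clear glass spray bottle, 62 across, 153 high, near the shelf's +y end of the board; origin under its centre
- tweezers: bystander: chrome tweezers lying on the board near its -y end, 150 long, 15 wide, 6 high; origin under the middle

How it is judged:
By the outcome, as a careful person would: the job done as asked, in the order asked, and still so for the second after the job is handed in, with the robot touching nothing.
It also fails if it takes over 50 s, if anything falls off the work surface, if the arm or the gripper's body presses on something with over 40 N, if the wrist force passes 120 N, or if a joint passes its speed limit or range.

## Working session

There is one attempt and no reset: what is moved stays moved. The work goes in short steps, each a Python script; the robot and the scene stay as the last script left them, time stands still between calls to the robot, and variables do not carry over. Pictures are saved under pics/ and viewed, at most 10 in all, crops included, and the job is handed in when it is done.

```bash
mkdir -p pics; ls
python3 - <<'E'
from workcell import manip, inverse_kinematics, cams, workorder, readout
import cv2
for n in("side","top"):
    cv2.imwrite(f"pics/{n}0.png",cams.capture(n)); print(n,cams.camera_info(n))
print(readout.read_t(),readout.read_orientation(),readout.read_ee_pos(),manip.finger_overhang)
E
```

```text
pics
side {'K': array([[411.79305573,   0.        , 317.97948331],
       [  0.        , 411.79305573, 198.70462593],
       [  0.        ,   0.        ,   1.        ]]), 'xyz': array([0.49033349, 1.02062777, 0.75151036]), 'attitude': array([-120.40171484,    0.34947098, -172.66219252])}
top {'K': array([[515.39388286,   0.        , 322.05959341],
       [  0.        , 515.39388286, 195.73459045],
       [  0.        ,   0.        ,   1.        ]]), 'xyz': array([0.31916036, 0.03863454, 1.54591444]), 'attitude': array([-168.40297512,   -0.24073618,  -85.38216592])}
0.1 [-1.79901744e+02  5.80516507e-03  1.63221848e+02] [0.19471182 0.6457771  0.23261288] 0.011
```

View pics/side0.png

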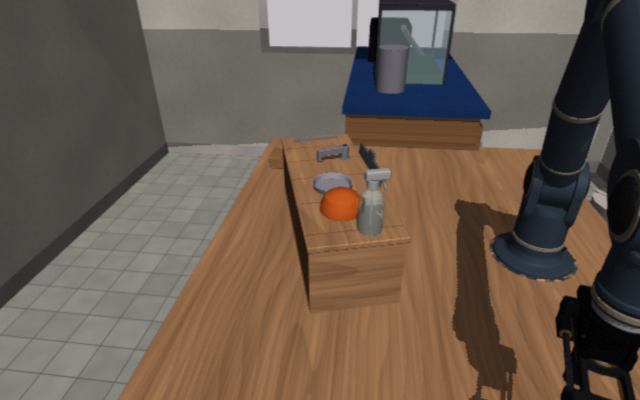

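View pics/top0.png

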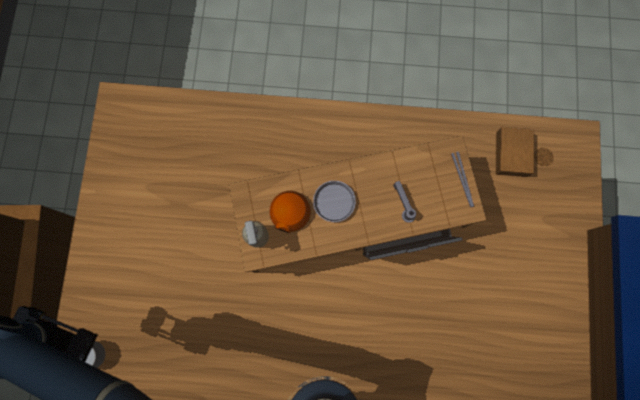

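The top view shows the board with corners near (232,183), (462,137), (486,222) and (247,271). The latch pivot is near (410,215), with the arm pointing to about (398,183), and the open bin runs along (365,255)-(460,238). The tray, hide and bottle are on the +y side and the tweezers are near (462,180). I'll zoom in for accurate pixels.

Run:
```python
import cv2
a=cv2.imread("pics/top0.png")[130:275,225:495]; a=cv2.resize(a,None,fx=2.96,fy=2.96,interpolation=cv2.INTER_CUBIC)
cv2.imwrite("pics/topc.png",a)
```

```text
(no output)
```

View pics/topc.png

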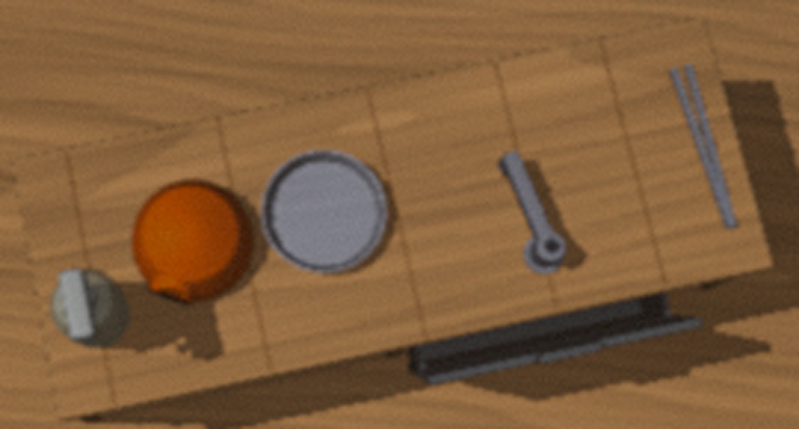

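The crop shows these pixels: board corners (17,158), (708,20), (770,265) and (60,418), hub top (550,245), arm tip (511,155), and panel top edge from (425,380) to (698,322). The tray is at (325,211), radius about 62. Next I fit the shelf pose.

```bash
cat > h.py <<'E'
from workcell import manip, inverse_kinematics, cams, workorder, readout
import numpy as np, cv2
from scipy.spatial.transform import Rotation as R
from scipy.optimize import least_squares
def proj(ci,P):
    p=(np.atleast_2d(P)-ci["xyz"])@R.from_euler("xyz",ci["attitude"],degrees=True).as_matrix()
    p=p@ci["K"].T; return p[:,:2]/p[:,2:]
def unproj(ci,uv,z):
    d=np.linalg.solve(ci["K"],[uv[0],uv[1],1]); d=R.from_euler("xyz",ci["attitude"],degrees=True).apply(d)
    return ci["xyz"]+d*(z-ci["xyz"][2])/d[2]
def s2w(p,P):  # shelf->world, p=(x,y,yaw rad)
    P=np.atleast_2d(P).astype(float); c,s=np.cos(p[2]),np.sin(p[2])
    return np.c_[p[0]+c*P[:,0]-s*P[:,1],p[1]+s*P[:,0]+c*P[:,1],P[:,2]]
def w2s(p,P):
    d=np.asarray(P,float)-[p[0],p[1],0]; c,s=np.cos(p[2]),np.sin(p[2])
    return np.array([c*d[0]+s*d[1],-s*d[0]+c*d[1],d[2]])
E
python3 - <<'E'
from h import *
ci=cams.camera_info("top")
f=lambda q:np.array(q)/2.96+[225,130]
px=f([(17,158),(708,20),(770,265),(60,418),(550,245)])
S=np.array([(.185,.45,.2),(.185,-.2,.2),(-.055,-.2,.2),(-.055,.45,.2),(0,0,.241)])
g=lambda p:(proj(ci,s2w(p,S))-px)
r=least_squares(lambda p:g(p).ravel(),[.6,-.1,0]); p=r.x
print(p,np.degrees(p[2])); print(g(p).round(2))
np.save("pose.npy",p)
for n,q,z in [("hub",(550,245),.241),("tip",(511,155),.239),("binL",(425,380),.19),("binR",(698,322),.19),("tray",(325,211),.215),("hide",(190,240),.23),("tw",(690,70),.206),("tw2",(730,225),.206),("bot",(88,308),.3)]:
    print(n,(w2s(p,unproj(ci,f(q),z))*1000).round(0))
E
```

```text
[ 0.55984152 -0.17772583  0.2870594 ] 16.447292236371077
[[-1.67 -0.56]
 [-0.54 -1.21]
 [ 2.02  1.01]
 [-0.46  0.13]
 [ 0.61  0.32]]
hub [  1.   1. 241.]
tip [ 86.  15. 239.]
binL [-87. 128. 190.]
binR [ -87. -122.  190.]
tray [ 75. 184. 215.]
hide [ 71. 307. 230.]
tw [ 137. -170.  206.]
tw2 [ -10. -168.  206.]
bot [ 20. 398. 300.]
```

```bash
cat >> h.py <<'E'
pose=np.load("pose.npy"); SY=np.degrees(pose[2])
def W(x,y,ztip): # shelf mm, fingertip height mm above bench -> TCP world
    v=s2w(pose,[x/1e3,y/1e3,ztip/1e3+.011])[0]; return v
def tcp_s(): # TCP in shelf mm (z = fingertip)
    return ((w2s(pose,readout.read_ee_pos())-[0,0,.011])*1e3).round(1)
E
python3 - <<'E'
from h import *
manip.gripper_to(0.0)
p=readout.read_ee_pos(); o=readout.read_orientation()
manip.move_straight([p[0],p[1],.5],rate=.3)
manip.movep(W(-140,0,400),[180,0,SY])
ci=cams.camera_info("wrist"); im=cams.capture("wrist")
cv2.imwrite("pics/w0.png",im); print(ci); np.save("w0.npy",ci,allow_pickle=True)
print(readout.read_joint_positions(),readout.read_t(),tcp_s())
E
```

```text
{'K': array([[312.87485949,   0.        , 318.53803929],
       [  0.        , 312.87485949, 202.02135758],
       [  0.        ,   0.        ,   1.        ]]), 'xyz': array([ 0.50246292, -0.19302262,  0.56280426]), 'attitude': array([ 1.62961320e+02, -2.68776857e-02, -7.34822785e+01])}
[-28.18700172  -0.69452106  50.70465209  99.92657329   0.56094102
  80.51268405 -51.04439955] 5.8583 [-139.3    0.5  400. ]
```

View pics/w0.png

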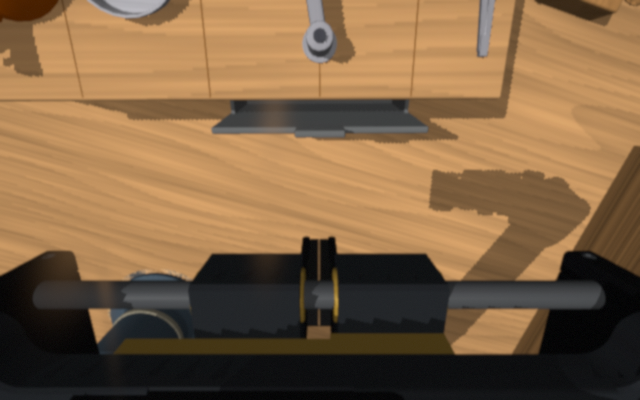

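The wrist view shows the hub top at (319,37), the front-right board corner at (503,98), the front edge along row 99, the tab at (295-345,134) and the panel ends at columns 213 and 427. Next I refine the pose and check the bin tilt.

Run:
```python
from h import *
ct=cams.camera_info("top"); cw=np.load("w0.npy",allow_pickle=True).item()
f=lambda q:np.array(q)/2.96+[225,130]
px=f([(17,158),(708,20),(770,265),(60,418),(550,245)])
S=np.array([(.185,.45,.2),(.185,-.2,.2),(-.055,-.2,.2),(-.055,.45,.2),(0,0,.241)])
Sw=np.array([(-.055,-.2,.2),(0,0,.241)]); pw=np.array([(503,97.5),(319,36)])
def res(v):
    p=v[:3]; t=v[3]; h=np.array([-.06,0,.022])
    L=lambda n,y,u:np.array([h[0]+n*np.cos(t)-u*np.sin(t),y,h[2]+n*np.sin(t)+u*np.cos(t)])
    # front top edges of panel/tab
    B=np.array([L(-.004,.125,.175),L(-.004,-.125,.175),L(-.004,.028,.193),L(-.004,-.028,.193)])
    pb=np.array([(213,131),(428,130),(295,135),(345,135)])
    return np.r_[(proj(ct,s2w(p,S))-px).ravel(),2*(proj(cw,s2w(p,Sw))-pw).ravel(),(proj(cw,s2w(p,B))-pb).ravel()]
r=least_squares(res,[*pose,.2],loss="soft_l1"); print(r.x,np.degrees(r.x[2])); print(res(r.x).reshape(-1,2).round(1))
np.save("pose.npy",r.x[:3])
```

```text
[ 0.56246503 -0.17658509  0.29609456  0.14711697] 16.96496853509983
[[-2.3  0. ]
 [-1.7 -2.6]
 [ 1.6 -0.7]
 [-0.3  0.6]
 [ 0.2 -0.7]
 [-2.7  0.6]
 [ 1.6 -0.4]
 [-1.4  0.9]
 [ 0.8  0.2]
 [-0.2 -0.1]
 [ 0.7 -0.5]]
```

Run:
```python
from h import *
o=[180,0,SY]
manip.movep(W(-135,0,300),o)
manip.move_straight(W(-135,0,203),o,rate=.15)
print(tcp_s())
s=manip.move_straight(W(-66,0,203),o,rate=.04,stop_force=10)
print(s,tcp_s(),readout.read_contact_force(),readout.read_t())
manip.dwell(.3); print(tcp_s(),readout.read_contact_force())
```

```text
[-134.2   -0.9  204.3]
True [-7.420e+01  2.000e-01  2.025e+02] [0.43797886 0.17059803 0.97359509] 8.55
[-74.6   0.5 202.1] [-0.05516104  1.68065908  0.10796071]
```

Run:
```python
from h import *
o=[180,0,SY]
s=manip.move_straight(W(-64,0,203),o,rate=.02,stop_force=15)
print(s,tcp_s(),readout.read_contact_force(),readout.read_t())
manip.move_straight(W(-110,0,203),o,rate=.15)
manip.move_straight(W(-140,0,300),o,rate=.25)
manip.movep(W(-140,0,400),o)
ci=cams.camera_info("wrist"); im=cams.capture("wrist"); np.save("w1.npy",ci,allow_pickle=True)
cv2.imwrite("pics/w1.png",cv2.resize(im[0:200,180:480],None,fx=2.66,fy=2.66,interpolation=cv2.INTER_CUBIC)); print(readout.read_t())
```

```text
True [-74.2   0.6 201.8] [ 0.80376087 -0.50044328  0.15891305] 9.2167
10.6917
```

View pics/w1.png

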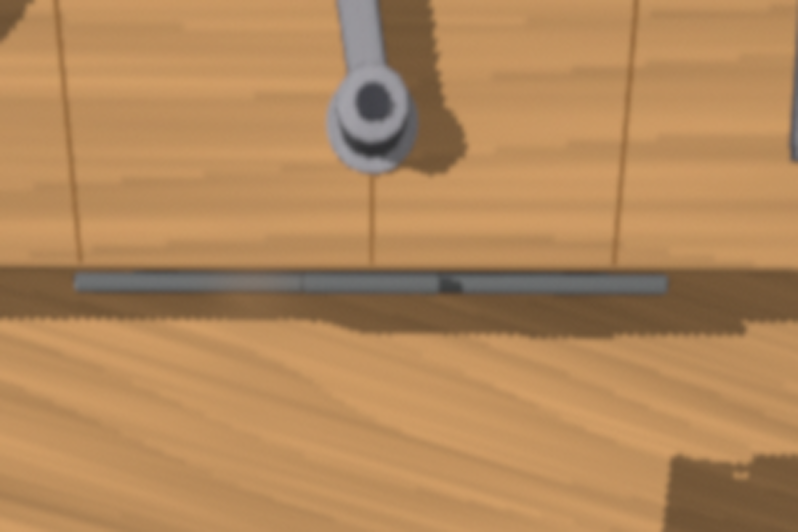

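The bin panel and tab now lie along the board edge (crop row ~283), so the bin is shut. The latch hub is at crop (372,105) and the arm points back. Next I swing the latch counter-clockwise.

```bash
cat >> h.py <<'E'
def C(th,rho=62,hx=15,hy=9.5):
    n=np.array([np.sin(th),-np.cos(th)]); off=7+hx*abs(n[0])+hy*abs(n[1])
    return rho*np.array([np.cos(th),np.sin(th)])+n*off
E
python3 - <<'E'
from h import *
Z=225; o=None
for y in (90,-90):
    oo=[180,0,SY+y]; qs=[inverse_kinematics(W(*c,z),oo) for c in ((62,-30),C(1.57),C(3.1)) for z in (Z,)]
    print(y,[None if q is None else np.round(q) for q in qs])
    if o is None and all(q is not None and abs(q[6])<140 for q in qs): o=oo
manip.movep(W(62,-30,310),o)
manip.move_straight(W(62,-30,Z),o,rate=.15)
print(tcp_s(),readout.read_t())
for th in np.arange(0.1,np.pi-.04,.17).tolist()+[np.pi-.04]:
    s=manip.move_straight(W(*C(th),Z),o,rate=.06,stop_force=15)
    if s: print("stop",th,tcp_s(),readout.read_contact_force()); break
print(th,tcp_s(),C(th),readout.read_t(),readout.read_joint_positions().round(0) if hasattr(readout.read_joint_positions(),'round') else '')
np.save("o.npy",o)
im=cams.capture("wrist");cv2.imwrite("pics/w2.png",im)
E
```

```text
90 [array([-14.,  29.,  39.,  92., -20.,  66.,  47.]), array([-26.,  21.,  43., 103., -16.,  62.,  39.]), array([-23.,  16.,  47., 110., -13.,  60.,  46.])]
-90 [array([ -26.,   36.,   61.,   93.,  -33.,   71., -121.]), array([ -34.,   24.,   55.,  104.,  -22.,   64., -134.]), array([ -30.,   19.,   56.,  110.,  -18.,   61., -129.])]
[ 62.4 -30.5 226.1] 12.8833
3.101592653589793 [-61.6  18.9 225. ] [-61.26689927  19.55790778] 19.3667 [-22.  16.  45. 109. -13.  60.  45.]
```

View pics/w2.png

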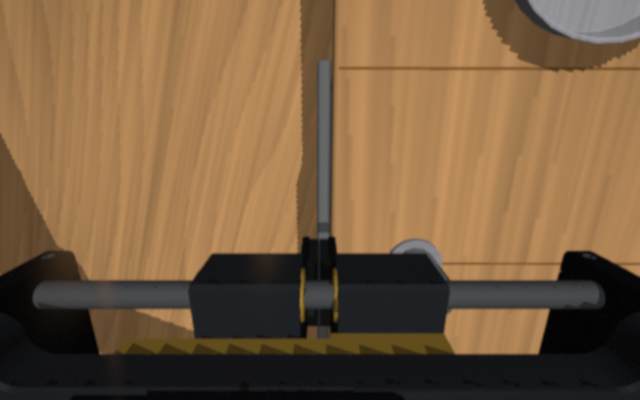

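The push finished without a stop, but the gripper hides the latch arm and only the hub at about (415,250) shows. I back off and look from above.

Run:
```python
from h import *
o=np.load("o.npy").tolist()
manip.move_straight(W(-62,35,225),o,rate=.1)
manip.move_straight(W(-62,35,310),o,rate=.2)
manip.movep(W(-160,0,400),[180,0,SY])
manip.dwell(.2)
ci=cams.camera_info("wrist"); im=cams.capture("wrist"); np.save("w3.npy",ci,allow_pickle=True)
cv2.imwrite("pics/w3.png",cv2.resize(im[0:150,220:420],None,fx=4,fy=4,interpolation=cv2.INTER_CUBIC)); print(readout.read_t())
for th in (3.0,3.05,3.1,np.pi,3.2):
    c,s=np.cos(th)*.091,np.sin(th)*.091
    print(th,((proj(ci,s2w(pose,[[0,0,.241],[c,s,.239],[-.06,.028,.215],[-.06,-.028,.215]]))-[220,0])*4).round(0).tolist())
```

```text
21.9583
3.0 [[399.0, 55.0], [347.0, 466.0], [291.0, 344.0], [505.0, 344.0]]
3.05 [[399.0, 55.0], [365.0, 469.0], [291.0, 344.0], [505.0, 344.0]]
3.1 [[399.0, 55.0], [383.0, 470.0], [291.0, 344.0], [505.0, 344.0]]
3.141592653589793 [[399.0, 55.0], [398.0, 470.0], [291.0, 344.0], [505.0, 344.0]]
3.2 [[399.0, 55.0], [419.0, 470.0], [291.0, 344.0], [505.0, 344.0]]
```

View pics/w3.png

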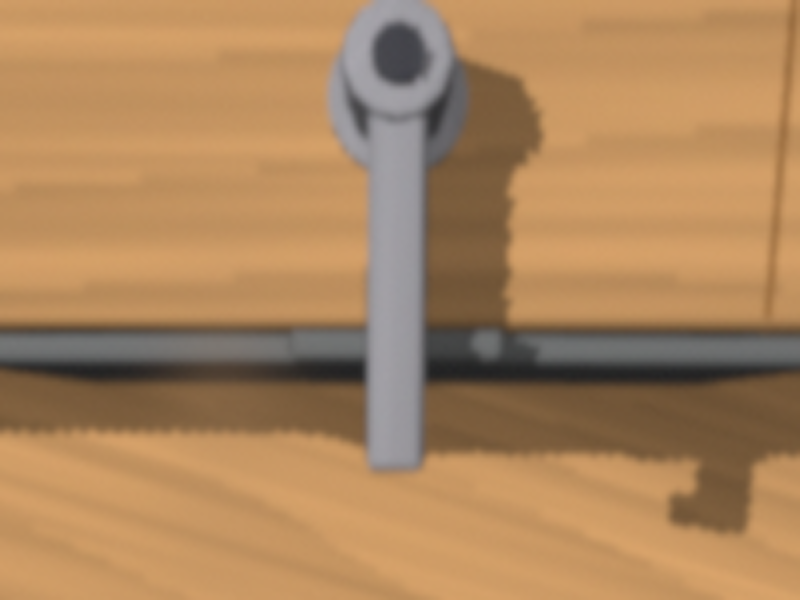

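The arm points straight out: tip centre at crop (395,468) against a predicted (398,470), so about 3.13 rad. It lies across the tab (rows 330-362, predicted 344). The bin is still shut and nothing else was touched.

```bash
python3 -c "
from workcell import workorder; print(workorder.sign_off())"
```

```text
the job is handed in; nothing more can be done
None
```

The bin is shut and the latch arm points straight out over the middle of the tab (about 3.13 rad in the last picture); I handed the job in at about 22 s with the robot clear.

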